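# Find the full box of staples by weight and hold it out

## Robot

A 6-joint arm with a two-finger parallel gripper is mounted at the origin on a cart in front of the work surface, level with it; the furniture and walls round the work are solid. World frame = base frame: x ahead of the robot, y to its left, z up, the work surface at z = 0. Lengths are in m, angles in degrees, forces in N, time in s.
With the tool pointing down it reaches from about 0.4 to 0.825 m from the base axis. Payload 7 kg.
Tool frame: the origin (TCP) lies on the centre line of the jaws, within the pads' length; the fingertips stand 19 mm ahead of it and the grasp point (between the pads) is the TCP; z points along the fingers, y is the line along which they close (so a half turn about z gives the same grasp; the last joint's range is limited). The gripper opens to 88 mm and grips with 3 to 60 N. Pads are 19 mm wide; open, the fingers measure 130 mm over their backs; the gripper's body (78 mm by 193 mm) begins 47 mm behind the grasp point.
Start: joints at [-56.545, 20.546, 0.682, 0, -70.136, -16.507], TCP at [0.197, -0.646, 0.246] pointing down, gripper open.
Joint ranges: [-176.03, 176.03], [-82.01, 121.73], [-58.28, 71.71], [-173.87, 95.51], [-174.79, -0.11], [-173.66, 173.66]. Speed limits (degrees/s): [136.94, 136.94, 172.46, 180, 180, 180].

## Interface

Orientations are given as [roll, pitch, yaw] about the fixed x, y, z axes, in that order (R = Rz(yaw) Ry(pitch) Rx(roll)).
In Python, from plant import get_state, capture, close_job gives the robot as it stands.
- The arm moves only by the tool apply_moves, never from a script. Its argument "targets" is a list of rows, each a list of 7 numbers: the opening, from 0 (shut) to 1 (fully open), then the shift along the tool's x, y, z normalised to -1 to 1, where 1 is 1000 mm, then the turn, a rotation vector about the tool's x, y, z normalised to -1 to 1, where 1 is 90 degrees. In form: [[claw, tx, ty, tz, ax, ay, az], ...]. A call has 1 to 20 rows; each row shifts and turns the commanded pose from where the row before left it, along the tool's axes as they then stand; what a row does not reach is not made up. A row lasts 1/12 s, in which the tool goes at most 41.7 mm and 7.16 degrees, less where a joint would pass 70% of its speed; a pose out of reach is approached as far as the arm can. A call with a number of a shift or a turn outside -1 to 1 is refused whole. A call with a gripper value outside its range is refused whole. The fingers move at their own pace and stop on an object; "newtons" is the grip in N (left out, the last holds). Time passes only in rows, so rows that do not move let the fingers close. It gives the time, the measured TCP pose, the force, the opening and the grip force at its end, in the units of the state.
- get_state(): the state, without advancing time (a new reading comes with each control period).
- capture(name): name is "scene" or "top" or "wrist"; returns a dict with "frame" (420x560x3 uint8, red, green, blue), "range_z" (420x560 float32, m along the optical axis (not along the pixel's ray), 0 where there is no reading), "camera_matrix" (3x3 intrinsics, pixels), "T" (4x4, takes a point from camera to world coordinates). Camera axes: x right, y down, z forward; pixel columns grow to the right and rows downward; lengths in m; the calibration is good to about 2 mm. The wrist camera is an equidistant fisheye: a pixel r from the principal point sees the ray r / f radians off the axis. A picture is of the moment at which its call begins.
- close_job(): hands the job in; it is judged then, once.
The state is a dict: "time_s": time; "joints": joint angles; "qd": joint speeds; "joint_torque": joint torques, N m; "tcp_pos": TCP position; "eef_rot": TCP orientation; "contact_force": force on the tool from outside, world axes, zero at the start; "moment": the same for the moment, N m; "gripper_width": finger opening in m; "gripper_force": force on a finger pad.
Only numpy, scipy, OpenCV 4.12 (cv2) and the standard library are available. Lean on these libraries where they do the work, as an engineer would, in place of code of your own. Each camera call takes 0.05 s, during which the arm holds its last target. There are 200 camera calls.

## Task

Pull the drawer of the small desktop unit fully open by its knob; in it lie two boxes of staples that look alike. Lift them in turn clear of the drawer to judge their weights, one at a time while the other lies in the drawer, setting a box back flat and not dropping it; then hold the heavier one out level and still over the middle of the cork mat, 15 to 20 cm above it, with the lighter one back in the drawer. The program finishes while the gripper is still holding the heavier box there; leave the stapler, cards and marker alone.

Things in the scene. Friction and masses are not known exactly. Their poses are not given: they have to be found in the camera images.
- unit_drawer0 (a joint): the drawer's slide: m pulled out toward the unit's front; 0 shut, 0.1416 at its stop; it stays where it is left, and about 1 to 2 N moves it slowly. It may start up to 10 mm open
- unit_drawer0_handle (a point): centre of the head of the round steel knob, 28 mm across; the head reaches from 13 mm behind this point to 8 mm in front of it. The point lies 35 mm out from the middle of the white drawer front, 47 mm above the table (the unit's top is at 85 mm); the knob's axis lies along x. Moves with the drawer; the x axis points back into the unit, opposite to the opening, y across the unit to its left, z up
- unit_drawer0_floor (a point): centre of the drawer's inner floor, 22 mm above the table; moves with the drawer; axes as the knob's. The inside is 165 mm along x by 258 mm along y; side walls rise 41 mm and the drawer front 50 mm above this floor. The unit, 210 x 300 x 85 mm, covers the drawer: with the drawer fully open, about the front 135 mm of the inside are free from above. A white tape roll, 13 mm high, is fixed on top at the back of the unit
- box_a_centre (a point): one of two outwardly identical grey card boxes of staples with a dark lid, 96 x 58 x 30 mm, lying flat with its 96 mm length roughly along the drawer's slide; one of the two is full (roughly 0.45 to 0.55 kg), the other part-used (roughly 0.2 to 0.25 kg), and neither name, look nor place tells which. This point is its centre, 15 mm above its underside; own x axis along the 58 mm width, y along the 96 mm length, z up
- box_b_centre (a point): one of two outwardly identical grey card boxes of staples with a dark lid, 96 x 58 x 30 mm, lying flat with its 96 mm length roughly along the drawer's slide; one of the two is full (roughly 0.45 to 0.55 kg), the other part-used (roughly 0.2 to 0.25 kg), and neither name, look nor place tells which. This point is its centre, 15 mm above its underside; own x axis along the 58 mm width, y along the 96 mm length, z up
- mat_centre (a point): centre of the top of the cork hand-over mat, 120 mm (own x) x 160 mm (own y) x 3 mm, lying fixed on the table; z up
- stapler_centre (a point): bystander: red desk stapler, 30 x 130 x 56 mm high, own y along its length; the point lies 10 mm above the table
- cards_centre (a point): bystander: white bundle of cards with a rubber band, 71 x 104 x 29 mm high, own y along its length; the point lies 10 mm above the table
- marker_centre (a point): bystander: black marker lying on the table, 18 x 138 mm, own y along its length; the point lies 10 mm above the table

How it is judged (in metres and radians):
On the way, in this order (a step that is already met when the one before it is completed fails the run):
1. the drawer has been pulled open (more than 110 mm) (value of joint unit_drawer0 above 0.11 m), for 0.2 s.
2. the lighter box (the other then presses on the drawer floor with over 3.4 N) has been lifted clear by the gripper, its centre more than 40 mm above where it lay (((height (world z) of box_a_centre above 0.08 m and contact force between the fingers and box_a above 0.5 N and contact force between unit_drawer0 and box_b above 3.4 N) or (height (world z) of box_b_centre above 0.08 m and contact force between the fingers and box_b above 0.5 N and contact force between unit_drawer0 and box_a above 3.4 N))), for 0.2 s.
At the end, for the whole second after the job is handed in: The gripper holds the heavier box, level (17 degrees) and still, its centre 110 to 260 mm above the table and within 70 mm sideways of the mat centre; the lighter lies flat on the drawer floor, let go and at rest (it alone presses with under 3.4 N) (((contact force between the fingers and box_b above 0.5 N and height (world z) of box_b_centre between 0.11 and 0.26 m and horizontal distance between box_b_centre and mat_centre below 0.07 m and angle between box_b_centre's own z axis and vertical below 0.3 rad and linear speed of box_b below 0.03 m/s and angular speed of box_b below 0.3 rad/s and contact force between the fingers and box_a below 0.05 N and linear speed of box_a below 0.02 m/s and angle between box_a_centre's own z axis and vertical below 0.2 rad and x of box_a_centre in the frame of unit_drawer0_floor between -0.08 and 0.08 m and y of box_a_centre in the frame of unit_drawer0_floor between -0.125 and 0.125 m and z of box_a_centre in the frame of unit_drawer0_floor between 0.005 and 0.025 m and contact force between unit_drawer0 and box_a between 1 and 3.4 N) or (contact force between the fingers and box_a above 0.5 N and height (world z) of box_a_centre between 0.11 and 0.26 m and horizontal distance between box_a_centre and mat_centre below 0.07 m and angle between box_a_centre's own z axis and vertical below 0.3 rad and linear speed of box_a below 0.03 m/s and angular speed of box_a below 0.3 rad/s and contact force between the fingers and box_b below 0.05 N and linear speed of box_b below 0.02 m/s and angle between box_b_centre's own z axis and vertical below 0.2 rad and x of box_b_centre in the frame of unit_drawer0_floor between -0.08 and 0.08 m and y of box_b_centre in the frame of unit_drawer0_floor between -0.125 and 0.125 m and z of box_b_centre in the frame of unit_drawer0_floor between 0.005 and 0.025 m and contact force between unit_drawer0 and box_b between 1 and 3.4 N))); the arm keeps its last pose, push and grip.
It fails at once if a box was dropped or thrown (fell more than about 25 mm) ((contact force between the fingers and box_a below 0.05 N and linear speed of box_a above 0.7 m/s) or (contact force between the fingers and box_b below 0.05 N and linear speed of box_b above 0.7 m/s)).
It fails at once if a bystander (stapler, cards or marker) was moved more than 30 mm (distance of any of stapler_centre, cards_centre, marker_centre from where it was at the start of the episode above 0.03 m).
It also fails if it takes over 72 s, if anything falls off the work surface, if the arm or the gripper's body presses on something with over 40 N, if the wrist force passes 120 N, or if a joint passes its speed limit or range.

## Working session

There is one attempt and no reset: what is moved stays moved. The work goes in short steps, Python scripts to look and compute and a tool call to move; the robot and the scene stay as the last step left them, time stands still between calls to the robot, and variables do not carry over. Pictures are saved under pics/ and viewed, at most 10 in all, crops included, and the job is handed in when it is done.

Besides the shell and the picture viewer there is one more tool, called as name(argument=value, ...) on one line, values as JSON. apply_moves: Moves the arm, as the interface text tells. Scaled input: -1 to 1 covers 1000 mm each way for a shift and 90 degrees each way for a turn. Its arguments: {"type":"object","properties":{"targets":{"type":"array","items":{"type":"array","items":{"type":"number"}}},"newtons":{"type":"number"}},"required":["targets"]}

```bash
mkdir -p pics; cat > h.py <<'E'
import numpy as np, cv2
from plant import get_state, capture, close_job
from scipy.spatial.transform import Rotation as R
def world(c,u,v,z=None):
    K=c["camera_matrix"];T=c["T"]
    d=c["range_z"][int(v),int(u)]
    r=np.array([(u-K[0,2])/K[0,0],(v-K[1,2])/K[1,1],1])
    if z is not None:
        w=T[:3,:3]@r; d=(z-T[2,3])/w[2]
    return T[:3,:3]@(r*d)+T[:3,3]
E
python3 - <<'E'
from h import *
import pickle
s=get_state();print(s)
for n in("top","scene"):
    c=capture(n);pickle.dump(c,open(n+".pkl","wb"));cv2.imwrite(f"pics/{n}1.png",c["frame"][:,:,::-1]);print(c["camera_matrix"],c["T"])
E
```

```text
{'time_s': 0.0, 'joints': array([-5.65447926e+01,  2.05894381e+01,  6.32608219e-01, -2.00755957e-02,
       -7.01337640e+01, -1.65084294e+01]), 'qd': array([ 0.12653316,  0.02205406, -0.03436087, -0.0568668 , -0.0174719 ,
       -0.04308834]), 'joint_torque': array([ 5.71624514e-04, -5.82714808e+01,  2.93048948e+01,  6.99693918e+00,
        6.80900455e-03, -1.78523433e-04]), 'tcp_pos': array([ 0.19661159, -0.6452527 ,  0.24463647]), 'eef_rot': array([ 1.79907777e+02, -7.65095660e-03, -1.63060053e+02]), 'contact_force': array([-0.29704895,  0.17234086,  0.39682266]), 'moment': array([-0.00160853,  0.05421644, -0.04712478]), 'gripper_force': 0.0, 'gripper_width': 0.08784776892113326}
[[386.28918604   0.         285.53361219]
 [  0.         386.28918604 207.63347684]
 [  0.           0.           1.        ]] [[-4.08452686e-03 -9.85896892e-01  1.67304021e-01  3.79845408e-01]
 [-9.99685717e-01 -1.12490321e-04 -2.50690150e-02  1.41319551e-03]
 [ 2.47342841e-02 -1.67353835e-01 -9.85586581e-01  1.00105320e+00]
 [ 0.00000000e+00  0.00000000e+00  0.00000000e+00  1.00000000e+00]]
[[416.8901035    0.         271.49622085]
 [  0.         416.8901035  209.34661477]
 [  0.           0.           1.        ]] [[-0.85546694 -0.24360231  0.45698384  0.06500678]
 [-0.51784548  0.4084007  -0.7516947   0.73137929]
 [-0.00351795 -0.87969698 -0.47552166  0.55933433]
 [ 0.          0.          0.          1.        ]]
```

View pics/top1.png

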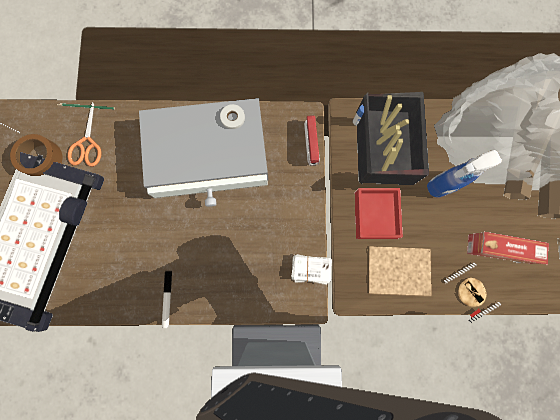

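View pics/scene1.png

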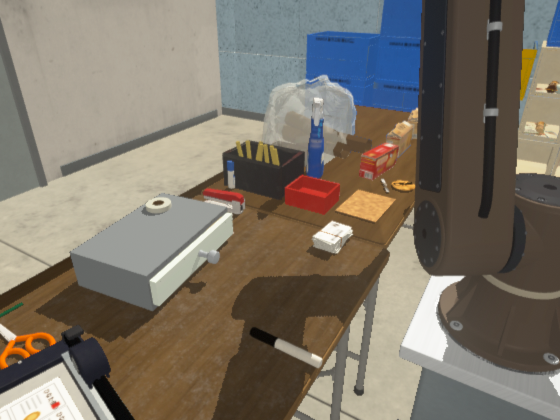

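The top view shows the grey unit (top corners about (139,108), (260,99), (267,180), (147,187)) with its knob at (210,197). The mat is at (400,271), the cards at (311,269), the stapler at (312,140) and the marker at (167,298).

```bash
python3 - <<'E'
from h import *
import pickle
c=pickle.load(open("top.pkl","rb"));np.set_printoptions(precision=4,suppress=True)
P=[world(c,u,v,.085) for u,v in[(139.5,108),(260,99.5),(267,180),(147,187.5)]]
for p in P:print(p)
a=P[3]-P[2];print("front yaw of y axis",np.degrees(np.arctan2(a[1],a[0]))-90, np.linalg.norm(a))
b=(P[0]+P[1]-P[2]-P[3])/2;print("x axis",np.degrees(np.arctan2(b[1],b[0])),np.linalg.norm(b))
for n,u,v,z in[("knob",210.5,199,.047),("knobneck",209,192,.047),("mat",400,271,.003),("cards",311,269,.029),("stapler",312,140,.05),("marker",167,298,.01)]:print(n,world(c,u,v,z),world(c,u,v))
x,y=world(c,210,196)[:2]
# mat corners
for u,v in[(371,246),(432,249),(431,296),(368,294)]:print(world(c,u,v,.003))
# knob from depth: points with 0.03<z<.062 in window
d=c["range_z"]
pts=np.array([world(c,u,v) for v in range(185,212) for u in range(198,224) if d[v,u]>0])
k=pts[(pts[:,2]>.035)&(pts[:,2]<.075)];print(len(k),k.min(0),k.max(0),k.mean(0))
im=cv2.resize(c["frame"][90:215,130:280,::-1],None,fx=5,fy=5,interpolation=cv2.INTER_CUBIC);cv2.imwrite("pics/crop.png",im[:600,:750])
E
```

```text
[0.7871 0.3411 0.085 ]
[0.8119 0.0414 0.085 ]
[0.6035 0.0229 0.085 ]
[0.5844 0.3113 0.085 ]
front yaw of y axis 3.7876643192804096 0.28898825242090276
x axis 6.690271025719821 0.20694185461296813
knob [0.5637 0.1649 0.047 ] [0.5613 0.1628 0.0594]
knobneck [0.5816 0.1692 0.047 ] [0.5803 0.1681 0.0531]
mat [ 0.3842 -0.3175  0.003 ] [ 0.3842 -0.3182  0.0006]
cards [ 0.3899 -0.0861  0.029 ] [ 0.3899 -0.0862  0.0277]
stapler [ 0.7182 -0.0918  0.05  ] [ 0.7188 -0.0919  0.0484]
marker [0.3202 0.2718 0.01  ] [0.3206 0.2703 0.0156]
[ 0.4484 -0.2452  0.003 ]
[ 0.4403 -0.4043  0.003 ]
[ 0.3211 -0.3936  0.003 ]
[ 0.3269 -0.2325  0.003 ]
251 [0.547  0.1321 0.0353] [0.5958 0.197  0.0749] [0.5769 0.1664 0.0566]
```

View pics/crop.png

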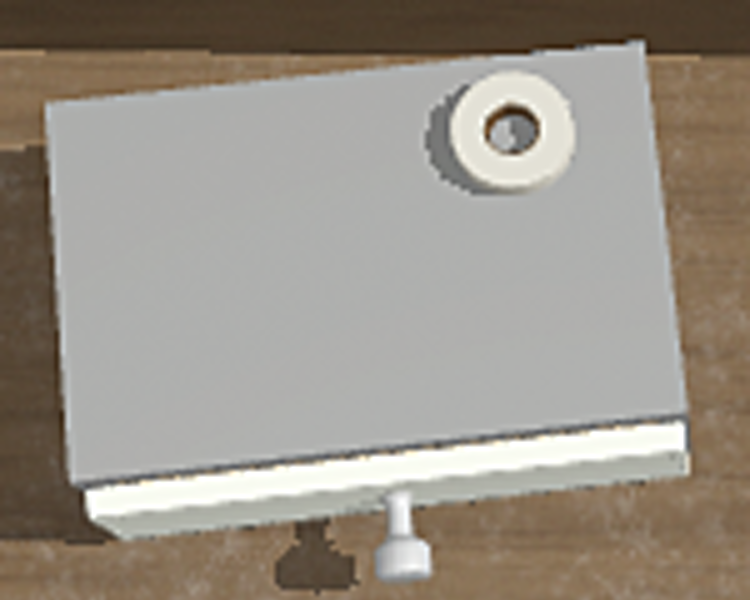

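```bash
python3 - <<'E'
from h import *
import pickle
c=pickle.load(open("top.pkl","rb"));np.set_printoptions(precision=4,suppress=True)
f=lambda x,y:(x/5+130-.4,y/5+90-.4)
P=[world(c,*f(*q),.085) for q in[(47,103),(645,42),(686,412),(71,485)]]
for p in P:print(p)
for i,j in((3,2),(0,1),(0,3),(1,2)):
    a=P[i]-P[j];print(np.degrees(np.arctan2(a[1],a[0])),np.linalg.norm(a))
for q,z in[((403,578),.047),((403,558),.058),((403,540),.061),((398,490),.05)]:print(world(c,*f(*q),z),world(c,*f(*q)))
E
```

```text
[0.7813 0.3419 0.085 ]
[0.8159 0.0449 0.085 ]
[0.6236 0.0235 0.085 ]
[0.5866 0.319  0.085 ]
97.12402704548386 0.29784535396945183
96.65375489654244 0.29901051960262603
6.709200106244236 0.19598650249130573
6.36199930665932 0.19354429310054688
[0.5479 0.1652 0.047 ] [0.5478 0.1651 0.0477]
[0.556  0.1636 0.058 ] [0.5556 0.1632 0.0603]
[0.5645 0.1634 0.061 ] [0.5658 0.1645 0.0547]
[0.5922 0.1685 0.05  ] [0.5891 0.1661 0.0638]
```

apply_moves(targets=[[1,0,0,0,0,0,0.057],[1,0,0,0,0,0,0.057],[1,-0.019,0.032,0,0,0,0],[1,-0.019,0.032,0,0,0,0],[1,-0.019,0.032,0,0,0,0],[1,-0.019,0.032,0,0,0,0],[1,-0.019,0.032,0,0,0,0],[1,-0.019,0.032,0,0,0,0],[1,-0.019,0.032,0,0,0,0],[1,-0.019,0.032,0,0,0,0],[1,-0.019,0.032,0,0,0,0],[1,-0.019,0.032,0,0,0,0],[1,-0.019,0.032,0,0,0,0],[1,-0.019,0.032,0,0,0,0],[1,-0.019,0.032,0,0,0,0],[1,-0.019,0.032,0,0,0,0],[1,-0.019,0.032,0,0,0,0],[1,-0.019,0.032,0,0,0,0],[1,-0.019,0.032,0,0,0,0],[1,-0.019,0.032,0,0,0,0]], newtons=20)

```text
time_s: 1.77
tcp_pos: [0.4694, -0.0318, 0.2456]
eef_rot: [180.0, 0.0, -173.3]
contact_force: [1.2, -0.0, 0.3]
gripper_width: 0.0877
gripper_force: 0.0
```

apply_moves(targets=[[1,-0.0185,0.031,0,0,0,0],[1,-0.0185,0.031,0,0,0,0],[1,-0.0185,0.031,0,0,0,0],[1,-0.0185,0.031,0,0,0,0],[1,-0.0185,0.031,0,0,0,0],[1,-0.0185,0.03,0,0,0,0],[1,0,0,0.035,0,0,0],[1,0,0,0.035,0,0,0],[1,0,0,0.035,0,0,0],[1,0,0,0.03,0,0,0],[1,0,0,0.025,0,0,0],[1,0,0,0.02,0,0,0],[1,0,0,0.0165,0,0,0],[1,0,0,0,0,0,0]])

```text
time_s: 2.93
tcp_pos: [0.5557, 0.1616, 0.0453]
eef_rot: [-179.9, -0.3, -173.4]
contact_force: [-0.8, -0.3, 0.3]
gripper_width: 0.0879
gripper_force: 0.0
```

```bash
python3 - <<'E'
from h import *
c=capture("wrist");cv2.imwrite("pics/w1.png",c["frame"][:,:,::-1])
E
```

```text
(no output)
```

View pics/w1.png

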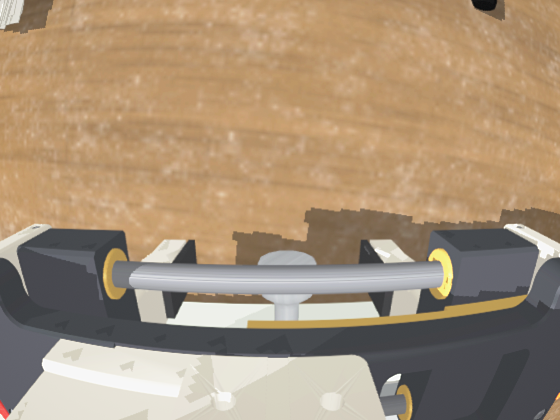

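The knob head shows at (287,265), between the pads at x=190 and x=365, so I'll close and pull.

apply_moves(targets=[[0,0,0,0,0,0,0],[0,0,0,0,0,0,0],[0,0,0,0,0,0,0],[0,0,0,0,0,0,0],[0,0,0,0,0,0,0],[0,0,0,0,0,0,0],[0,0.006,0,0,0,0,0],[0,0.012,0,0,0,0,0],[0,0.014,0,0,0,0,0],[0,0.014,0,0,0,0,0],[0,0.014,0,0,0,0,0],[0,0.014,0,0,0,0,0],[0,0.014,0,0,0,0,0],[0,0.014,0,0,0,0,0],[0,0.014,0,0,0,0,0],[0,0.012,0,0,0,0,0],[0,0.008,0,0,0,0,0],[0,0.004,0,0,0,0,0],[0,0,0,0,0,0,0]], newtons=20)

```text
time_s: 4.57
tcp_pos: [0.4184, 0.1465, 0.0493]
eef_rot: [180.0, 0.0, -173.3]
contact_force: [-0.3, 0.6, -0.1]
gripper_width: 0.0004
gripper_force: 0.0
```

```bash
python3 - <<'E'
from h import *
import pickle
c=capture("top");pickle.dump(c,open("top2.pkl","wb"));cv2.imwrite("pics/t2.png",cv2.resize(c["frame"][90:240,130:290,::-1],None,fx=4,fy=4,interpolation=cv2.INTER_CUBIC))
E
```

```text
(no output)
```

View pics/t2.png

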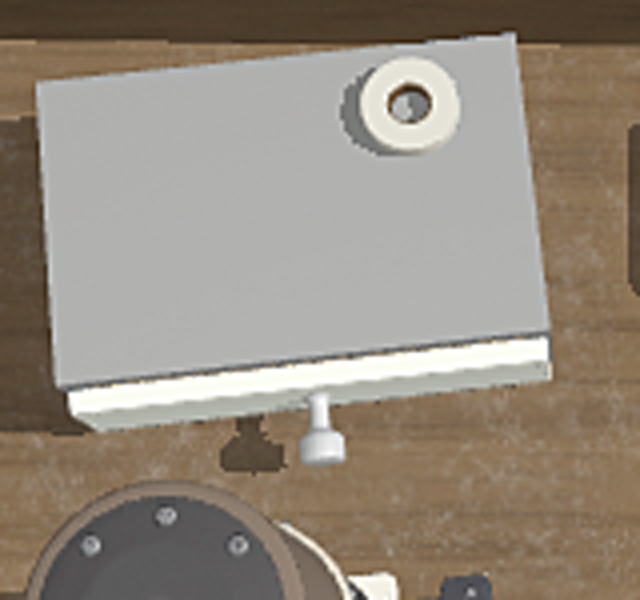

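The drawer did not move: the knob is still at full-frame (210,202). The fingers had probably not finished closing, so I'll reopen, go back and wait longer.

apply_moves(targets=[[1,0,0,0.002,0,0,0],[1,0,0,0,0,0,0],[1,0,0,0,0,0,0],[1,0,0,0,0,0,0],[1,0,0,0,0,0,0],[1,0,0,0,0,0,0],[1,0,0,0,0,0,0],[1,0,0,0,0,0,0]])

```text
time_s: 5.28
tcp_pos: [0.419, 0.1466, 0.0471]
eef_rot: [-180.0, -0.0, -173.3]
contact_force: [0.6, 0.4, 0.4]
gripper_width: 0.0483
gripper_force: 0.0
```

apply_moves(targets=[[0.7,0,0,0,0,0,0],[0.7,-0.015,0,0,0,0,0],[0.7,-0.025,0.001,0,0,0,0],[0.7,-0.025,0,0,0,0,0],[0.7,-0.025,0,0,0,0,0],[0.7,-0.025,0,0,0,0,0],[0.7,-0.017,0,0,0,0,0],[0.7,-0.01,0,0,0,0,0],[0,0,0,0,0,0,0],[0,0,0,0,0,0,0],[0,0,0,0,0,0,0],[0,0,0,0,0,0,0],[0,0,0,0,0,0,0],[0,0,0,0,0,0,0],[0,0,0,0,0,0,0],[0,0,0,0,0,0,0],[0,0,0,0,0,0,0]])

```text
time_s: 6.7
tcp_pos: [0.5594, 0.1661, 0.0473]
eef_rot: [179.9, 0.1, -173.3]
contact_force: [-4.5, 8.8, 0.4]
gripper_width: 0.0272
gripper_force: 20.0
```

apply_moves(targets=[[0,0.006,0,0,0,0,0],[0,0.012,0,0,0,0,0],[0,0.014,0,0,0,0,0],[0,0.014,0,0,0,0,0],[0,0.014,0,0,0,0,0],[0,0.014,0,0,0,0,0],[0,0.014,0,0,0,0,0],[0,0.014,0,0,0,0,0],[0,0.014,0,0,0,0,0],[0,0.012,0,0,0,0,0],[0,0.006,0,0,0,0,0],[0,0.003,0,0,0,0,0],[0,0.002,0,0,0,0,0],[0,0,0,0,0,0,0]])

```text
time_s: 7.87
tcp_pos: [0.4218, 0.1497, 0.0473]
eef_rot: [179.8, 0.1, -173.3]
contact_force: [-1.3, 9.2, -5.2]
gripper_width: 0.027
gripper_force: 20.0
```

apply_moves(targets=[[0,0.002,0,0,0,0,0],[0,0.002,0,0,0,0,0],[0.8,0,0,0,0,0,0],[0.8,0,0,0,0,0,0],[0.8,0,0,0,0,0,0],[0.8,0,0,0,0,0,0],[0.8,0,0,0,0,0,0],[0.8,0,0,-0.02,0,0,0],[0.8,0,0,-0.035,0,0,0],[0.8,0,0,-0.035,0,0,0],[0.8,0,0,-0.035,0,0,0],[0.8,0,0,-0.035,0,0,0],[0.8,0,-0.03,-0.02,0,0,0],[0.8,0,-0.036,0,0,0,0],[0.8,0,-0.036,0,0,0,0],[0.8,0,-0.036,0,0,0,0],[0.8,0,-0.036,0,0,0,0],[0.8,0,-0.036,0,0,0,0],[0.8,0,-0.036,0,0,0,0],[0.8,0,-0.02,0,0,0,0]])

```text
time_s: 9.53
tcp_pos: [0.4484, -0.1196, 0.227]
eef_rot: [-180.0, -0.0, -173.4]
contact_force: [-0.1, 0.1, -0.2]
gripper_width: 0.0702
gripper_force: 0.0
```

```bash
python3 - <<'E'
from h import *
import pickle
print(get_state()["tcp_pos"])
c=capture("top");pickle.dump(c,open("top3.pkl","wb"));cv2.imwrite("pics/t3.png",cv2.resize(c["frame"][110:260,130:290,::-1],None,fx=4,fy=4,interpolation=cv2.INTER_CUBIC))
E
```

```text
[ 0.44844026 -0.11960741  0.22704972]
```

View pics/t3.png

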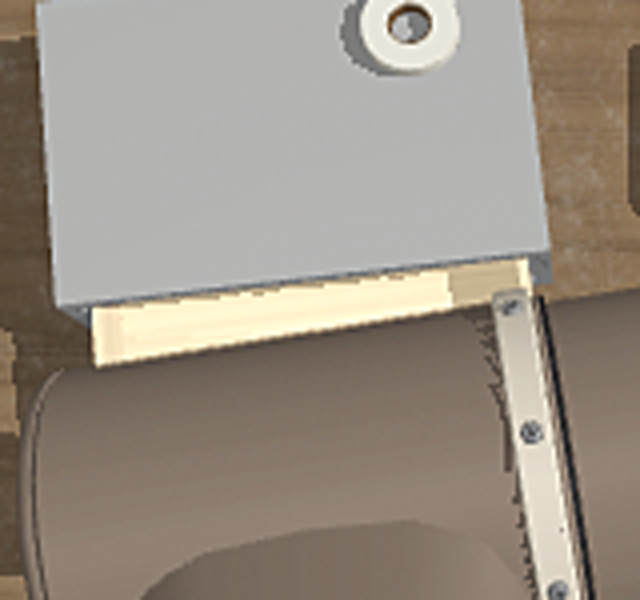

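The forearm hides the drawer, which now shows open behind it. I'll move further aside.

apply_moves(targets=[[0.8,0.015,-0.035,0,0,0,0],[0.8,0.015,-0.035,0,0,0,0],[0.8,0.015,-0.035,0,0,0,0],[0.8,0.015,-0.035,0,0,0,0],[0.8,0.015,-0.035,0,0,0,0],[0.8,0.015,-0.035,0,0,0,0],[0.8,0.015,-0.035,0,0,0,0],[0.8,0.015,-0.035,0,0,0,0],[0.8,0.015,-0.035,0,0,0,0]])

```text
time_s: 10.33
tcp_pos: [0.3503, -0.4469, 0.227]
eef_rot: [180.0, -0.0, -173.3]
contact_force: [1.7, 0.0, -0.1]
gripper_width: 0.0703
gripper_force: 0.0
```

```bash
python3 - <<'E'
from h import *
import pickle
print(get_state()["tcp_pos"])
c=capture("top");pickle.dump(c,open("top3.pkl","wb"));cv2.imwrite("pics/t4.png",cv2.resize(c["frame"][130:250,130:290,::-1],None,fx=5,fy=5,interpolation=cv2.INTER_CUBIC))
E
```

```text
[ 0.35027937 -0.44694323  0.22697346]
```

View pics/t4.png

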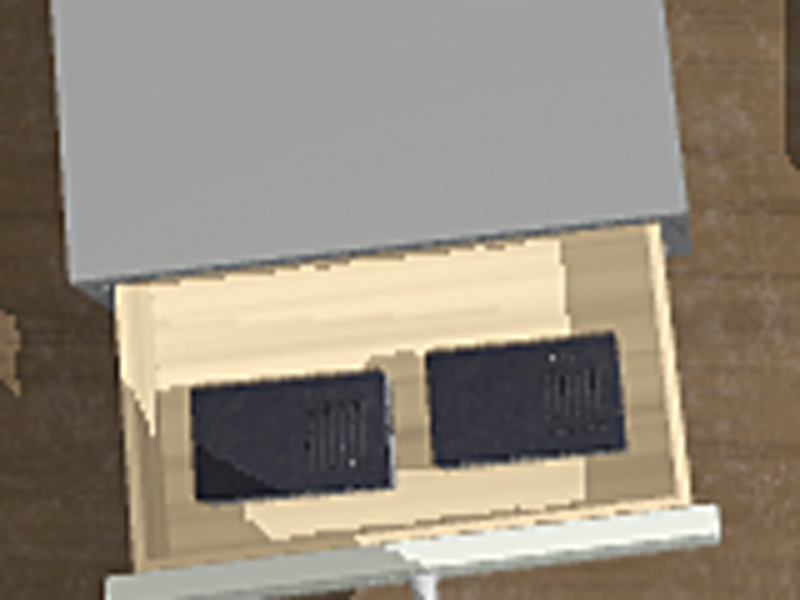

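The view shows the open drawer with the two dark-lidded boxes lying crosswise. Their 96 mm runs along the drawer's y, not along the slide as the text says. The left one's centre is at crop (291,437) and the right one's at (525,400), so I'll grip them with the jaws closing along the slide.

```bash
python3 - <<'E'
from h import *
import pickle
c=pickle.load(open("top3.pkl","rb"));np.set_printoptions(precision=4,suppress=True)
f=lambda x,y:(x/5+130-.4,y/5+130-.4)
for n,Q in(("L",[(192,388),(383,372),(394,488),(197,502)]),("R",[(427,352),(614,333),(627,450),(434,466)])):
    P=np.array([world(c,*f(*q),.052) for q in Q]);print(n,P.mean(0))
    for i,j in((0,1),(3,2),(0,3),(1,2)):
        a=P[i]-P[j];print(np.degrees(np.arctan2(a[1],a[0])),np.linalg.norm(a))
P=[world(c,*f(*q),z) for q,z in[((410,578),.05),((360,537),.072),((540,518),.072),((70,283),.085),((688,214),.085)]]
for p in P:print(p)
E
```

```text
L [0.5174 0.2182 0.052 ]
94.92051023008636 0.09416925669345882
94.04910120030445 0.09612647522742228
5.108635658476897 0.056898334496610824
7.0136067236344415 0.05839891849073315
R [0.536  0.1034 0.052 ]
95.97995857711847 0.0933532598190608
94.7549564958236 0.09525674613800889
4.939983078828398 0.057414196195360014
6.789246875608539 0.05944713317942095
[0.4481 0.1585 0.05  ]
[0.4662 0.1793 0.072 ]
[0.4752 0.0934 0.072 ]
[0.5876 0.3196 0.085 ]
[0.6226 0.0225 0.085 ]
```

apply_moves(targets=[[0.77,0,0,0,0,0,-0.0705],[0.77,0,0,0,0,0,-0.0705],[0.77,0,0,0,0,0,-0.0705],[0.77,0,0,0,0,0,-0.0705],[0.77,0,0,0,0,0,-0.0705],[0.77,0,0,0,0,0,-0.0705],[0.77,0,0,0,0,0,-0.0705],[0.77,0,0,0,0,0,-0.0705],[0.77,0,0,0,0,0,-0.0705],[0.77,0,0,0,0,0,-0.0705],[0.77,0,0,0,0,0,-0.0705],[0.77,0,0,0,0,0,-0.0705],[0.77,0,0,0,0,0,-0.0705],[0.77,0,0,0,0,0,-0.0705],[0.77,-0.03,0.0135,0,0,0,0],[0.77,-0.0355,0.016,0,0,0,0],[0.77,-0.0355,0.016,0,0,0,0],[0.77,-0.0355,0.016,0,0,0,0],[0.77,-0.0355,0.016,0,0,0,0],[0.77,-0.0355,0.016,0,0,0,0]])

```text
time_s: 12.05
tcp_pos: [0.2369, -0.2467, 0.2265]
eef_rot: [180.0, 0.0, -84.6]
contact_force: [0.7, 1.8, 1.9]
gripper_width: 0.0675
gripper_force: 0.0
```

apply_moves(targets=[[0.77,-0.024,-0.0255,0,0,0,0],[0.77,-0.0245,-0.0255,0,0,0,0],[0.77,-0.0245,-0.0255,0,0,0,0],[0.77,-0.0245,-0.0255,0,0,0,0],[0.77,-0.0245,-0.0255,0,0,0,0],[0.77,-0.0245,-0.0255,0,0,0,0],[0.77,-0.0245,-0.0255,0,0,0,0],[0.77,-0.0245,-0.0255,0,0,0,0],[0.77,-0.0245,-0.0255,0,0,0,0],[0.77,-0.0245,-0.0255,0,0,0,0],[0.77,-0.0245,-0.0255,0,0,0,0],[0.77,-0.0245,-0.0255,0,0,0,0],[0.77,-0.026,-0.0255,0,0,0,0],[0.77,0,0,0.035,0,0,0],[0.77,0,0,0.035,0,0,0],[0.77,0,0,0.03,0,0,0],[0.77,0,0,0,0,0,0]])

```text
time_s: 13.47
tcp_pos: [0.5338, 0.1007, 0.1211]
eef_rot: [179.4, -0.2, -84.6]
contact_force: [-0.9, 0.2, 0.2]
gripper_width: 0.0676
gripper_force: 0.0
```

```bash
python3 - <<'E'
from h import *
import pickle
s=get_state();print(s["tcp_pos"],s["eef_rot"])
c=capture("wrist");pickle.dump(c,open("w2.pkl","wb"));cv2.imwrite("pics/w2.png",c["frame"][:,:,::-1])
E
```

```text
[0.5337775  0.10071317 0.12105371] [ 1.79421286e+02 -1.75064398e-01 -8.45520381e+01]
```

View pics/w2.png

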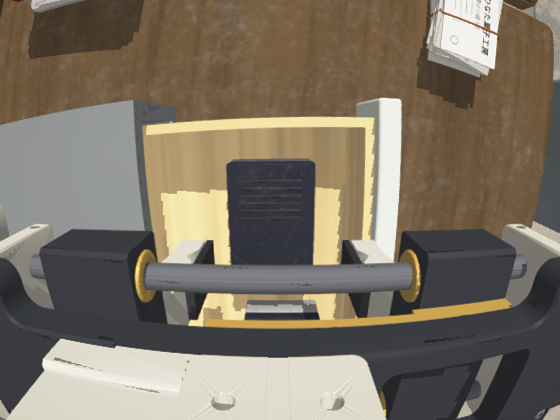

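```bash
python3 - <<'E'
from h import *
import pickle
c=pickle.load(open("w2.pkl","rb"));np.set_printoptions(precision=4,suppress=True)
K=c["camera_matrix"];T=c["T"];print(K[0],T[:3,3])
def wf(u,v):
    x=(u-K[0,2])/K[0,0];y=(v-K[1,2])/K[1,1];t=np.hypot(x,y)
    r=np.array([x/t*np.tan(t),y/t*np.tan(t),1]);d=c["range_z"][v,u]
    return T[:3,:3]@(r*d)+T[:3,3]
ax=np.array([.9932,.1167]);ay=np.array([-.1167,.9932])
for v in(170,210):
  print(v)
  last=None
  for u in range(130,405,3):
    p=wf(u,v); q=(p[:2]-[.4155,.149]); print(u,"s=%.4f y=%.4f z=%.4f"%(ax@q,ay@q,p[2]),end=" | ")
E
```

```text
[325.1923   0.     277.3694] [0.5418 0.0318 0.2589]
170
130 s=0.1959 y=-0.1101 z=0.0834 | 133 s=0.1938 y=-0.1100 z=0.0836 | 136 s=0.1916 y=-0.1100 z=0.0842 | 139 s=0.1906 y=-0.1096 z=0.0822 | 142 s=0.1909 y=-0.1089 z=0.0770 | 145 s=0.2128 y=-0.1018 z=0.0205 | 148 s=0.2100 y=-0.1017 z=0.0212 | 151 s=0.2079 y=-0.1014 z=0.0200 | 154 s=0.2056 y=-0.1012 z=0.0194 | 157 s=0.2025 y=-0.1013 z=0.0208 | 160 s=0.2003 y=-0.1010 z=0.0199 | 163 s=0.1981 y=-0.1008 z=0.0192 | 166 s=0.1950 y=-0.1009 z=0.0210 | 169 s=0.1924 y=-0.1008 z=0.0215 | 172 s=0.1903 y=-0.1006 z=0.0203 | 175 s=0.1879 y=-0.1005 z=0.0202 | 178 s=0.1856 y=-0.1003 z=0.0198 | 181 s=0.1826 y=-0.1004 z=0.0216 | 184 s=0.1805 y=-0.1002 z=0.0210 | 187 s=0.1784 y=-0.1000 z=0.0199 | 190 s=0.1757 y=-0.1000 z=0.0211 | 193 s=0.1738 y=-0.0997 z=0.0194 | 196 s=0.1711 y=-0.0997 z=0.0205 | 199 s=0.1687 y=-0.0996 z=0.0207 | 202 s=0.1666 y=-0.0994 z=0.0198 | 205 s=0.1642 y=-0.0994 z=0.0204 | 208 s=0.1618 y=-0.0994 z=0.0209 | 211 s=0.1597 y=-0.0991 z=0.0196 | 214 s=0.1573 y=-0.0991 z=0.0202 | 217 s=0.1547 y=-0.0992 z=0.0217 | 220 s=0.1527 y=-0.0990 z
[... 4519 characters left out ...]
-0.0657 z=0.0205 | 346 s=0.0576 y=-0.0655 z=0.0201 | 349 s=0.0554 y=-0.0657 z=0.0210 | 352 s=0.0548 y=-0.0676 z=0.0282 | 355 s=0.0557 y=-0.0711 z=0.0411 | 358 s=0.0557 y=-0.0732 z=0.0491 | 361 s=0.0552 y=-0.0749 z=0.0553 | 364 s=0.0546 y=-0.0762 z=0.0604 | 367 s=0.0528 y=-0.0764 z=0.0614 | 370 s=0.0511 y=-0.0767 z=0.0625 | 373 s=0.0494 y=-0.0769 z=0.0636 | 376 s=0.0492 y=-0.0784 z=0.0692 | 379 s=0.0479 y=-0.0789 z=0.0712 | 382 s=0.0459 y=-0.0789 z=0.0712 | 385 s=0.0439 y=-0.0788 z=0.0712 | 388 s=0.0416 y=-0.0786 z=0.0707 | 391 s=0.0398 y=-0.0788 z=0.0713 | 394 s=0.0377 y=-0.0787 z=0.0712 | 397 s=0.0356 y=-0.0786 z=0.0711 | 400 s=0.0033 y=-0.0582 z=-0.0015 | 403 s=0.0005 y=-0.0582 z=-0.0014 |
```

R's lid spans pixels x 228–314. In drawer depth that is 0.086–0.143 m, and the inner front wall is at 0.055 m. There is 5 mm of clearance on each side, so I'll go down.

apply_moves(targets=[[0.77,0,0,0.025,0,0,0],[0.77,0,0,0.02,0,0,0],[0.77,0,0,0.015,0,0,0],[0.77,0,0,0.01,0,0,0],[0.77,0,0,0.0095,0,0,0],[0.77,0,0,0,0,0,0],[0.77,0,0,0,0,0,0]])

```text
time_s: 14.1
tcp_pos: [0.5382, 0.1023, 0.0484]
eef_rot: [-180.0, 0.0, -84.5]
contact_force: [0.0, 0.6, 0.4]
gripper_width: 0.0673
gripper_force: 0.0
```

Clear of contact. I'll close at 30 N and then lift a little.

apply_moves(targets=[[0,0,0,0,0,0,0],[0,0,0,0,0,0,0],[0,0,0,0,0,0,0],[0,0,0,0,0,0,0],[0,0,0,0,0,0,0],[0,0,0,-0.01,0,0,0],[0,0,0,-0.015,0,0,0],[0,0,0,-0.015,0,0,0],[0,0,0,-0.015,0,0,0],[0,0,0,-0.01,0,0,0],[0,0,0,0,0,0,0],[0,0,0,0,0,0,0],[0,0,0,0,0,0,0],[0,0,0,0,0,0,0]], newtons=30)

```text
time_s: 15.27
tcp_pos: [0.537, 0.1018, 0.1116]
eef_rot: [179.9, -0.0, -84.5]
contact_force: [0.3, -1.1, -3.2]
gripper_width: 0.0583
gripper_force: 30.0
```

```bash
python3 - <<'E'
from h import *
s=get_state();print(s["contact_force"],s["moment"],s["gripper_width"],s["tcp_pos"])
E
```

```text
[ 0.25008421 -1.10277815 -3.21903827] [ 0.0370282   0.09902013 -0.01859328] 0.05830413081332474 [0.53702229 0.10184878 0.11157917]
```

```bash
python3 - <<'E'
from h import *
F=[]
for i in range(12):
    capture("top");F.append(get_state()["contact_force"])
F=np.array(F);print(F.mean(0),F.std(0),F[:,2].round(1))
E
```

```text
[ 0.05577334 -0.03367368 -2.46050963] [0.53023864 0.50266751 0.37742416] [-2.8 -2.2 -2.5 -1.9 -2.3 -2.8 -2.1 -3.  -2.8 -2.7 -2.6 -1.9]
```

R weighs about 2.46 N, so it is the lighter one and L is the heavier. I'll set R back, then hover over L.

apply_moves(targets=[[0,0,0,0.015,0,0,0],[0,0,0,0.015,0,0,0],[0,0,0,0.015,0,0,0],[0,0,0,0.01,0,0,0],[0,0,0,0.006,0,0,0],[0,0,0,0.003,0,0,0],[0,0,0,0.0005,0,0,0],[0,0,0,0,0,0,0],[0,0,0,0,0,0,0]])

```text
time_s: 16.62
tcp_pos: [0.5381, 0.1024, 0.0486]
eef_rot: [-179.9, 0.0, -84.5]
contact_force: [0.5, -0.4, -1.6]
gripper_width: 0.0584
gripper_force: 30.0
```

apply_moves(targets=[[0.77,0,0,0,0,0,0],[0.77,0,0,0,0,0,0],[0.77,0,0,0,0,0,0],[0.77,0,0,0,0,0,0],[0.77,0,0,-0.01,0,0,0],[0.77,0,0,-0.02,0,0,0],[0.77,0,0,-0.03,0,0,0],[0.77,0,0,-0.015,0,0,0],[0.77,-0.02,0.001,0,0,0,0],[0.77,-0.03,0.002,0,0,0,0],[0.77,-0.03,0.001,0,0,0,0],[0.77,-0.0275,0.002,0,0,0,0],[0.77,-0.01,0,0,0,0,0],[0.77,0,0,0,0,0,0],[0.77,0,0,0,0,0,0],[0.77,0,0,0,0,0,0],[0.77,0,0,0,0,0,0]])

```text
time_s: 18.03
tcp_pos: [0.5204, 0.2176, 0.1232]
eef_rot: [180.0, -0.0, -84.5]
contact_force: [-1.0, 0.8, 0.2]
gripper_width: 0.0674
gripper_force: 0.0
```

```bash
python3 - <<'E'
from h import *
import pickle
s=get_state();print(s["tcp_pos"],s["eef_rot"],s["gripper_width"])
c=capture("wrist");pickle.dump(c,open("w3.pkl","wb"));cv2.imwrite("pics/w3.png",c["frame"][:,:,::-1])
K=c["camera_matrix"];T=c["T"]
def wf(u,v):
    x=(u-K[0,2])/K[0,0];y=(v-K[1,2])/K[1,1];t=np.hypot(x,y)
    r=np.array([x/t*np.tan(t),y/t*np.tan(t),1]);d=c["range_z"][v,u]
    return T[:3,:3]@(r*d)+T[:3,3]
ax=np.array([.9932,.1167]);ay=np.array([-.1167,.9932]);o=np.array([.4155,.149])
g=s["tcp_pos"][:2]-o;print("tcp s,y",ax@g,ay@g)
for v in(150,170,190,210,225,235):
  L=[];W=[]
  for u in range(200,390):
    p=wf(u,v);q=p[:2]-o
    if .046<p[2]<.057:L.append((ax@q,ay@q,u))
    if .03<p[2]<.06 and u>330:W.append(ax@q)
  L=np.array(L)
  if len(L):print(v,"box s %.4f..%.4f y %.4f u %d..%d"%(L[:,0].min(),L[:,0].max(),L[:,1].mean(),L[:,2].min(),L[:,2].max()),"wall",np.median(W) if W else None)
E
```

```text
[0.52043656 0.21757971 0.12321111] [ 1.79990695e+02 -6.13729714e-03 -8.45356307e+01] 0.06740347873479981
tcp s,y 0.11222624767284824 0.05586726917602858
150 box s 0.0571..0.0580 y 0.0035 u 357..361 wall 0.057253825521293274
170 box s 0.0569..0.1404 y 0.0163 u 233..361 wall 0.057216254515338696
190 box s 0.0574..0.1413 y 0.0296 u 233..360 wall 0.05743975230305616
210 box s 0.0573..0.1413 y 0.0434 u 234..359 wall 0.057423542889929055
225 box s 0.0574..0.1419 y 0.0539 u 234..358 wall 0.05745973754494431
235 box s 0.0575..0.1416 y 0.0612 u 235..358 wall 0.057523425327597036
```

View pics/w3.png

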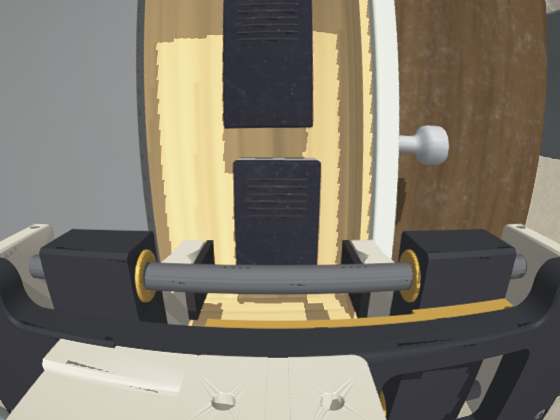

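L's lid spans pixels x 234–321, between the fingers. The front gap is about 26 mm for a 21 mm finger, so I'll shift 2.5 mm back and descend carefully.

apply_moves(targets=[[0.77,0,-0.0025,0.01,0,0,0],[0.77,0,0,0.015,0,0,0],[0.77,0,0,0.012,0,0,0],[0.77,0,0,0.01,0,0,0],[0.77,0,0,0.008,0,0,0],[0.77,0,0,0.005,0,0,0],[0.77,0,0,0,0,0,0],[0.77,0,0,0,0,0,0]])

```text
time_s: 18.75
tcp_pos: [0.523, 0.2187, 0.0629]
eef_rot: [180.0, -0.0, -84.5]
contact_force: [0.4, -0.3, 0.6]
gripper_width: 0.0675
gripper_force: 0.0
```

No contact, so I'll finish the descent, close at 40 N and lift.

apply_moves(targets=[[0.77,0,0,0.007,0,0,0],[0.77,0,0,0.0075,0,0,0],[0.77,0,0,0,0,0,0],[0,0,0,0,0,0,0],[0,0,0,0,0,0,0],[0,0,0,0,0,0,0],[0,0,0,0,0,0,0],[0,0,0,0,0,0,0],[0,0,0,0,0,0,0],[0,0,0,-0.005,0,0,0],[0,0,0,-0.012,0,0,0],[0,0,0,-0.015,0,0,0],[0,0,0,-0.02,0,0,0],[0,0,0,-0.015,0,0,0],[0,0,0,-0.01,0,0,0],[0,0,0,0,0,0,0],[0,0,0,0,0,0,0]], newtons=40)

```text
time_s: 20.17
tcp_pos: [0.5228, 0.2188, 0.1257]
eef_rot: [-180.0, 0.0, -84.5]
contact_force: [-0.1, 0.6, -5.8]
gripper_width: 0.0586
gripper_force: 40.0
```

```bash
python3 - <<'E'
from h import *
F=[]
for i in range(8):
    capture("top");s=get_state();F.append(s["contact_force"])
F=np.array(F);print(F.mean(0),F.std(0),s["tcp_pos"],s["gripper_width"],s["gripper_force"],s["moment"])
E
```

```text
[-0.05839206 -0.14273637 -4.72288822] [0.5204978  0.32374176 0.36571494] [0.52272469 0.21860612 0.1249673 ] 0.05839905299918461 39.99415040016174 [ 0.00751984  0.07778293 -0.01497757]
```

L weighs about 4.7 N, so it is the heavier box. Carrying it to the mat.

apply_moves(targets=[[0,0,0,-0.015,0,0,0],[0,0,0,-0.02,0,0,0],[0,0,0,-0.02,0,0,0],[0,0,0,-0.01,0,0,0],[0,0.01,0.0036,0,0,0,0],[0,0.018,0.0066,0,0,0,0],[0,0.025,0.0091,0,0,0,0],[0,0.025,0.0091,0,0,0,0],[0,0.025,0.0091,0,0,0,0],[0,0.025,0.0091,0,0,0,0],[0,0.025,0.0091,0,0,0,0],[0,0.025,0.0091,0,0,0,0],[0,0.025,0.0091,0,0,0,0],[0,0.025,0.0091,0,0,0,0],[0,0.025,0.0091,0,0,0,0],[0,0.025,0.0091,0,0,0,0],[0,0.025,0.0091,0,0,0,0],[0,0.025,0.0091,0,0,0,0],[0,0.025,0.0091,0,0,0,0],[0,0.02,0.0073,0,0,0,0]])

```text
time_s: 22.23
tcp_pos: [0.421, -0.1675, 0.1894]
eef_rot: [179.9, 0.0, -84.5]
contact_force: [0.6, 0.7, -4.6]
gripper_width: 0.0583
gripper_force: 40.0
```

apply_moves(targets=[[0,0.02,0.007,0,0,0,0],[0,0.025,0.0087,0,0,0,0],[0,0.025,0.0087,0,0,0,0],[0,0.025,0.0087,0,0,0,0],[0,0.022,0.0077,0,0,0,0],[0,0.015,0.0052,0,0,0,0],[0,0.01,0.0035,0,0,0,0],[0,0.005,0.0018,0,0,0,0],[0,0,0,0,0,0,0],[0,0,0,0,0,0,0],[0,0,0,0,0,0,0],[0,0,0,0,0,0,0],[0,0,0,0,0,0,0],[0,0,0,0,0,0,0]])

```text
time_s: 23.4
tcp_pos: [0.3869, -0.3163, 0.1907]
eef_rot: [-180.0, -0.0, -84.4]
contact_force: [0.6, 0.3, -4.6]
gripper_width: 0.058
gripper_force: 40.0
```

```bash
python3 - <<'E'
from h import *
c=capture("top");s=get_state();print(s)
cv2.imwrite("pics/end.png",c["frame"][:,:,::-1])
E
```

```text
{'time_s': 23.45, 'joints': array([-1.67152978e+01,  6.58266088e+00, -2.55719955e+01, -3.56452007e-03,
       -5.78332173e+01,  2.22773114e+01]), 'qd': array([-0.25719862,  0.16819995,  0.08673075, -0.07462688, -0.01044417,
        0.07041847]), 'joint_torque': array([ 2.46391859e-02, -3.81118047e+01,  2.83034599e+01,  7.04156891e+00,
        5.98316174e-02, -3.27696180e-03]), 'tcp_pos': array([ 0.38686473, -0.31641976,  0.19065196]), 'eef_rot': array([-1.79987635e+02, -1.80442539e-03, -8.44398840e+01]), 'contact_force': array([-0.2949554 , -0.10353776, -4.77886797]), 'moment': array([-0.02007598,  0.10632704, -0.04856007]), 'gripper_force': 39.99430060386658, 'gripper_width': 0.0580280096833357}
```

View pics/end.png

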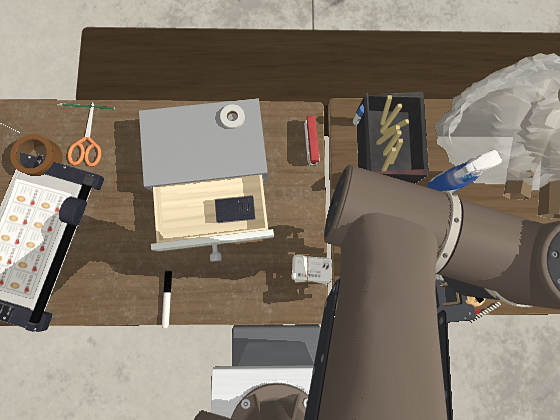

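The lighter box lies flat in the open drawer at (235,209). The stapler, cards and marker are where they were, and the arm holds the heavier box over the mat, so I'm handing in.

```bash
python3 -c "
from h import *
print(close_job())"
```

```text
the job is handed in; nothing more can be done
None
```

I handed the job in at about 23 s of the 72 s allowed; no verdict came back. The gripper is holding the heavier box (about 4.7 N) level and still over the cork mat, its centre about 18 cm above it. The lighter one (about 2.5 N) lies flat in the open drawer, and the stapler, cards and marker were not moved.

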